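# Close the heel drilling jig

## Robot

A 6-joint arm with a two-finger parallel gripper is mounted at the origin on a cart in front of the work surface, level with it; the furniture and walls round the work are solid. World frame = base frame: x ahead of the robot, y to its left, z up, the work surface at z = 0. Lengths are in mm, angles in degrees, forces in N, time in s.
With the tool pointing down it reaches from about 350 to 850 mm from the base axis. Payload 8.1 kg.
Tool frame: the origin (TCP) lies midway between the tips of the shut fingers; the grasp point (between the pads) lies 19 mm behind it (hold_point_z is the distance from the TCP to the grasp point, in mm); z points along the fingers, y is the direction in which the jaws open and shut (so a half turn about z gives the same grasp; the last joint's range is limited). The gripper opens to 85 mm and grips with 20 to 120 N. Pads are 22 mm wide; open, the fingers measure 114 mm over their backs; the gripper's body (76 mm by 85 mm) begins 54 mm behind the grasp point. The pads swing forward as they close: fully open they stand 13 mm farther back than shut.
Start: joints at [-79.836, 7.471, 85.268, -0, 87.261, -4.893], TCP at [155.891, -579.399, 231.292] pointing down, gripper open.
Joint ranges: [-169.43, 169.43], [-51.17, 129.36], [1.28, 143.12], [-76.62, 256.62], [0, 156.53], [-152.29, 152.29]. Speed limits (degrees/s): [136.94, 136.94, 159.86, 180, 180, 180].

## Interface

Orientations are given as [roll, pitch, yaw] about the fixed x, y, z axes, in that order (R = Rz(yaw) Ry(pitch) Rx(roll)).
In Python, from bench import sense, snapshot, camera_params, hand_in, hold_point_z gives the robot as it stands.
- The arm moves only by the tool servo_tool, never from a script. Its argument "motion" is a list of rows, each a list of 7 numbers: the finger opening in mm, from 0 to 85.4, then the shift along the tool's x, y, z in mm, then the turn, a rotation vector about the tool's x, y, z in rad. A call has 1 to 10 rows; each row shifts and turns the pose as measured when the row begins, along the tool's axes as they then stand; what a row does not reach is not made up. A row lasts 1/10 s, in which the tool goes at most 50 mm and 8.59 degrees, less where a joint would pass 70% of its speed; a pose out of reach is approached as far as the arm can. A call with a gripper value outside its range is refused whole. The fingers move at their own pace and stop on an object; "force" is the grip in N (left out, the last holds). Time passes only in rows, so rows that do not move let the fingers close. It gives the time, the measured TCP pose, the force and the opening at its end, in the units of the state.
- sense(): the state, without advancing time (a new reading comes with each control period).
- snapshot(name): name is "side" or "top" or "wrist"; returns the picture (384x512x3 uint8, blue, green, red); there is no depth.
- camera_params(name): a dict with "fx", "fy", "cx", "cy" (pixels), "R" (3x3) and "t" (3): a world point X has camera coordinates R X + t; the wrist camera has in their place "tool_from_camera" (4x4, takes a point from camera to tool coordinates, whose origin is the TCP and whose axes are the flange's). Camera axes: x right, y down, z forward; pixel columns grow to the right and rows downward; lengths in mm; the calibration is good to about 2 mm. The wrist camera is an equidistant fisheye: a pixel r from the principal point sees the ray r / f radians off the axis. A picture is of the moment at which its call begins: read the wrist's pose just before it. camera_params takes no time and is no camera call.
- hand_in(): hands the job in, once; it reports no verdict.
The state is a dict: "time": time; "joint_pos": joint angles; "qd": joint speeds; "joint_efforts": joint torques, N m; "tool_pos": TCP position; "tcp_rot": TCP orientation; "ft_force": force on the tool from outside, world axes, zero at the start; "wrist_torque": the same for the moment, N m; "finger_gap": finger opening in mm.
Only numpy, scipy, OpenCV 4.12 (cv2) and the standard library are available. Lean on these libraries where they do the work, as an engineer would, in place of code of your own. Each camera call takes 0.05 s, during which the arm holds its last target. There are 200 camera calls.

## Task

A rubber heel lift lies ready in the drilling jig, between its two upright pins. Take the longer of the two aluminium guide plates by its bridge handle and lower it level over both pins together, letting go only once the pins stand in its holes, so that it ends lying flat and fully down on the shoulders of both pins. Leave the shorter plate where it lies.

Things in the scene. Friction and masses are not known exactly. Their poses are not given: they have to be found in the camera images.
- jig: fixed dark steel base 180x84x14 mm (x,y,z), a black heel lift fixed on it between two upright steel pins at x = -58 and +58, y = 0. Each pin stands on a round shoulder 34 mm across, its flat top at z = 24; the pin is 18 mm thick up to z = 32, then tapers to a 7 mm tip at z = 62. Heel top is below the shoulders. Origin: centre of the underside, on the counter; x along the line of pins, z up
- long_plate: loose pale aluminium plate 160x64x10 mm (x,y,z), 0.3 kg, lying flat; two 26 mm through holes at x = -58 and +58, y = 0 (fits either way round). Dark bridge handle on top: a bar along x, 74 mm long, 14 mm wide (y), from z = 30 to 50, on posts at x = -30 and +30. Origin: centre of the plate's underside, below the centre of mass; z up
- short_plate: loose pale aluminium plate 108x64x10 mm (x,y,z), to be left alone; 26 mm holes at x = -34 and +34, similar handle 44 mm long; does not fit the jig. Origin: centre of its underside, z up

How it is judged (in metres and radians):
On the way:
1. the long plate, still held by the gripper, is level over the jig with both pins standing in its holes (contact force between the fingers and long_plate above 0.5 N and horizontal distance between long_plate and jig below 0.015 m and angle between the x axis of long_plate and the x axis of jig, either way round below 0.18 rad and angle between long_plate's own z axis and vertical below 0.18 rad and z of long_plate in the frame of jig below 0.056 m), for 0.05 s.
At the end, for the whole second after the job is handed in: The long plate rests on both pin shoulders, pins through its holes: underside within 4 mm of the shoulders, tilt under 3 degrees, centred within 12 mm, in line with the pins within 10 degrees (either way round), at rest. The short plate is within 30 mm of its start (horizontal distance between long_plate and jig below 0.012 m and angle between the x axis of long_plate and the x axis of jig, either way round below 0.18 rad and angle between long_plate's own z axis and vertical below 0.05 rad and z of long_plate in the frame of jig below 0.028 m and linear speed of long_plate below 0.02 m/s and distance of short_plate from where it was at the start of the episode below 0.03 m); the robot touches nothing.
It fails at once if the short plate was moved more than 30 mm (distance of short_plate from where it was at the start of the episode above 0.03 m).
It fails at once if the long plate was tipped more than about 30 degrees (angle between long_plate's own z axis and vertical above 0.52 rad).
It also fails if it takes over 38 s, if anything falls off the work surface, if the arm or the gripper's body presses on something with over 40 N, if the wrist force passes 120 N, or if a joint passes its speed limit or range.

## Working session

There is one attempt and no reset: what is moved stays moved. The work goes in short steps, Python scripts to look and compute and a tool call to move; the robot and the scene stay as the last step left them, time stands still between calls to the robot, and variables do not carry over. Pictures are saved under pics/ and viewed, about 8 in all and at most 12, crops included, and the job is handed in when it is done.

Besides the shell and the picture viewer there is one more tool, called after ">>>" by a JSON object that holds its "op" and its "data". servo_tool: Moves the arm, as the interface text tells. Its arguments: {"type":"object","properties":{"motion":{"type":"array"},"force":{"type":"number"}},"required":["motion"]}

```bash
mkdir -p pics
python3 - <<'E'
from bench import *
import cv2
for n in("top","side"):
    cv2.imwrite(f"pics/{n}0.png",snapshot(n)); print(n,camera_params(n))
s=sense();print(s); print(camera_params("wrist"),hold_point_z)
E
```

```text
top {'fx': 386.7945690606871, 'fy': 386.7945690606871, 'cx': 258.37194881787184, 'cy': 191.66638618674753, 'R': array([[-0.09075438, -0.99586449,  0.00419103],
       [-0.97275995,  0.08774585, -0.2145664 ],
       [ 0.21331131, -0.02354971, -0.97670041]]), 't': array([205.97216778, 499.22167178, 835.15308181])}
side {'fx': 444.39401309664686, 'fy': 444.39401309664686, 'cx': 255.94809680566382, 'cy': 192.84551883263126, 'R': array([[-0.61337019,  0.78947987,  0.02232809],
       [ 0.41643051,  0.34730024, -0.84021913],
       [-0.67109064, -0.50606727, -0.54178711]]), 't': array([ 167.80980798, -230.42005752, 1408.3812053 ])}
{'time': 0.1, 'joint_pos': array([-7.98367214e+01,  7.50982676e+00,  8.53241153e+01, -9.45989140e-04,
        8.72623885e+01, -4.89400081e+00]), 'qd': array([-0.14467692, -0.08016398, -0.13005757,  0.01953211,  0.04723998,
       -0.13040581]), 'joint_efforts': array([ 1.20694909e-03, -5.70948386e+01, -5.01945090e+01, -1.75000619e-04,
        8.14379862e-03,  2.65593644e-05]), 'tool_pos': array([ 155.78737367, -578.898518  ,  230.3489796 ]), 'tcp_rot': array([-1.79903940e+02, -7.27682424e-03,  1.50573193e+01]), 'ft_force': array([-0.02088566, -0.07581939, -0.61639191]), 'wrist_torque': array([ 0.03140392, -0.02789324,  0.01662093]), 'finger_gap': 85.49877256413842}
{'fx': 297.3186396354542, 'fy': 297.3186396354542, 'cx': 256.20810617010835, 'cy': 187.70462627835659, 'tool_from_camera': array([[-5.99091156e-05, -9.56997423e-01, -2.90096414e-01,
         7.38182952e+01],
       [ 9.99998950e-01, -4.77451755e-04,  1.36854861e-03,
        -1.54016808e+00],
       [-1.44820454e-03, -2.90096028e-01,  9.56996446e-01,
        -1.42526618e+02],
       [ 0.00000000e+00,  0.00000000e+00,  0.00000000e+00,
         1.00000000e+00]])} 18.700000000000003
```

View pics/top0.png

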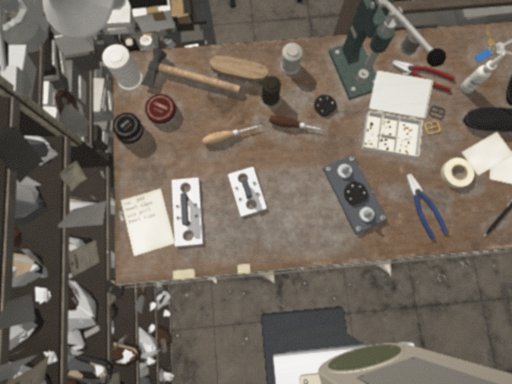

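View pics/side0.png

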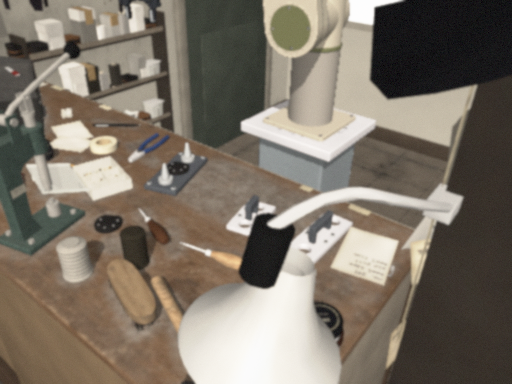

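The top view shows the long plate at about (187,212), the short one at (247,191) and the jig at (354,194). The side view agrees. I'll enlarge the top view for corners.

Run:
```python
import cv2,numpy as np
i=cv2.imread("pics/top0.png")
a=cv2.resize(i[170:255,160:220],None,fx=6.5,fy=6.5,interpolation=cv2.INTER_CUBIC)
b=cv2.resize(i[150:235,318:393-15+7],None,fx=6.5,fy=6.5,interpolation=cv2.INTER_CUBIC)
o=np.hstack([a,b])[:, :800];print(o.shape,a.shape);cv2.imwrite("pics/crop.png",o)
```

```text
(552, 800, 3) (552, 390, 3)
```

View pics/crop.png

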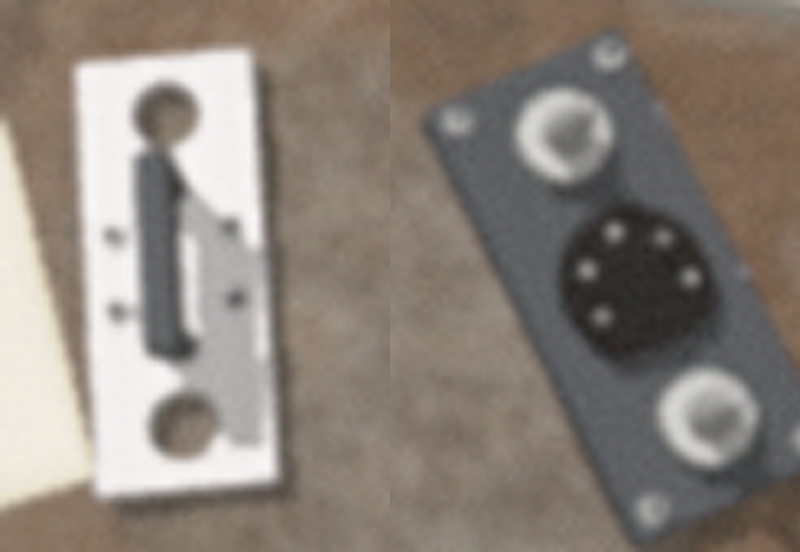

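Crop: plate top corners (77,63), (250,50), (278,482), (98,495), holes (166,113) and (184,424). Jig shoulders (565,136) and (709,417).

```bash
cat > h.py <<'E'
from bench import *
import numpy as np, cv2
from scipy.spatial.transform import Rotation as Ro
def ray(n,uv,z):
    c=camera_params(n);uv=np.array(uv,float)
    d=np.array([(uv[0]-c['cx'])/c['fx'],(uv[1]-c['cy'])/c['fy'],1])
    C=-c['R'].T@c['t'];w=c['R'].T@d
    return C+w*(z-C[2])/w[2]
def wray(uv,z,s):
    c=camera_params('wrist');p=np.array([(uv[0]-c['cx'])/c['fx'],(uv[1]-c['cy'])/c['fy']])
    r=np.hypot(*p);d=np.r_[p*np.sin(r)/r,np.cos(r)]
    T=c['tool_from_camera'];R=Ro.from_euler('xyz',s['tcp_rot'],degrees=True).as_matrix()
    C=R@T[:3,3]+s['tool_pos'];w=R@T[:3,:3]@d
    return C+w*(z-C[2])/w[2]
def wproj(X,s):
    c=camera_params('wrist');T=np.linalg.inv(c['tool_from_camera']);R=Ro.from_euler('xyz',s['tcp_rot'],degrees=True).as_matrix()
    p=T[:3,:3]@(R.T@(np.array(X)-s['tool_pos']))+T[:3,3];h=np.hypot(p[0],p[1]);t=np.arctan2(h,p[2])
    return c['cx']+c['fx']*t*p[0]/h, c['cy']+c['fy']*t*p[1]/h
def togo(X,yaw):
    s=sense();R=Ro.from_euler('xyz',s['tcp_rot'],degrees=True)
    print('t',s['time'],'pos',s['tool_pos'].round(1),'rpy',s['tcp_rot'].round(2),'F',s['ft_force'].round(1),'gap',round(s['finger_gap'],1))
    print('shift tool',R.inv().apply(np.array(X)-s['tool_pos']).round(1),'turn',(R.inv()*Ro.from_euler('xyz',[180,0,yaw],degrees=True)).as_rotvec().round(3))
E
python3 - <<'E'
from h import *
P=lambda x,y:(160+(x+.5)/6.5-.5,170+(y+.5)/6.5-.5)
J=lambda x,y:(318+(x-390+.5)/6.5-.5,150+(y+.5)/6.5-.5)
q=np.array([ray('top',P(*p),10) for p in[(77,63),(250,50),(278,482),(98,495),]])
print(q.round(1),q.mean(0),[np.linalg.norm(q[i]-q[i-1]).round(1) for i in range(4)])
h=np.array([ray('top',P(*p),10) for p in[(166,113),(184,424)]])
j=np.array([ray('top',J(*p),24) for p in[(565,136),(709,417)]])
for a in(h,j):
    d=a[0]-a[1];print(a.round(1),a.mean(0),np.linalg.norm(d),np.degrees(np.arctan2(d[1],d[0])))
d=(q[0]+q[1]-q[2]-q[3]);print(np.degrees(np.arctan2(d[1],d[0])))
s=ray('top',(247,191),10);print('short',s)
E
```

```text
[[575.  366.5  10. ]
 [574.2 301.9  10. ]
 [412.7 301.1  10. ]
 [413.9 365.9  10. ]] [493.98031959 333.83647105  10.        ] [np.float64(161.1), np.float64(64.6), np.float64(161.5), np.float64(64.8)]
[[552.9 334.4  10. ]
 [436.7 333.7  10. ]] [494.76833593 334.05500451  10.        ] 116.17638623240924 0.3303344809852688
[[555.6 -52.   24. ]
 [446.5 -89.3  24. ]] [501.08008603 -70.64420016  24.        ] 115.28958740050288 18.896395107938133
0.2623384464705945
short [529.44478841 186.19287494  10.        ]
```

Sizes match (161x65, hole spacing 116 and 115). Plate is at (494.4,334), yaw 0.3; jig at (501,-70.6), yaw 18.9. Moving towards the plate.

>>> {"op": "servo_tool", "data": {"motion": [[85, 40, -20, 0, 0, 0, 0.13], [85, 38, -25, 0, 0, 0, 0.13], [85, 35, -35, 0, 0, 0, 0], [85, 35, -35, 0, 0, 0, 0], [85, 35, -35, 0, 0, 0, 0], [85, 35, -35, 0, 0, 0, 0], [85, 30, -40, 0, 0, 0, 0], [85, 20, -45, 0, 0, 0, 0], [85, 15, -47, 0, 0, 0, 0], [85, 10, -48, 0, 0, 0, 0]], "force": 60}}

```text
time: 1.1
tool_pos: [442.7, -197.4, 225.5]
tcp_rot: [-179.6, 0.3, -1.0]
ft_force: [0.8, 1.0, -0.2]
finger_gap: 84.9
```

>>> {"op": "servo_tool", "data": {"motion": [[85, 5, -49, 0, 0, 0, 0], [85, 5, -49, 0, 0, 0, 0], [85, 5, -49, 0, 0, 0, 0], [85, 5, -49, 0, 0, 0, 0], [85, 5, -49, 0, 0, 0, 0], [85, 5, -49, 0, 0, 0, 0], [85, 5, -49, 0, 0, 0, 0], [85, 5, -49, 0, 0, 0, 0], [85, 5, -49, 0, 0, 0, 0], [85, 5, -45, 0, 0, 0, 0]]}}

```text
time: 2.1
tool_pos: [496.5, 297.1, 225.9]
tcp_rot: [-179.6, 0.4, -1.0]
ft_force: [0.2, -0.2, 0.5]
finger_gap: 85.0
```

>>> {"op": "servo_tool", "data": {"motion": [[85, 0, -35, 30, 0, 0, 0], [85, 0, 0, 30, 0, 0, 0], [85, 0, 0, 10, 0, 0, 0], [85, 0, 0, 0, 0, 0, 0]]}}

```text
time: 2.5
tool_pos: [494.9, 340.9, 153.1]
tcp_rot: [-179.5, 0.5, -0.5]
ft_force: [-0.2, 0.7, -0.3]
finger_gap: 85.0
```

Run:
```python
from h import *
togo([494.4,334,150],0.3)
s=sense();i=snapshot('wrist');cv2.imwrite('pics/w1.png',i)
for x in(-58,58):print(wproj([494.4+x,334,10],s))
for x in(-37,37):print(wproj([494.4+x,334,50],s))
```

```text
t 2.5 pos [494.9 340.9 153.1] rpy [-179.54    0.46   -0.54] F [-0.2  0.7 -0.3] gap 85.0
shift tool [-0.4  7.   3. ] turn [-0.008  0.008 -0.015]
(np.float64(265.41199039821646), np.float64(227.73432080086064))
(np.float64(265.25183256315836), np.float64(115.65539971570472))
(np.float64(266.432775951401), np.float64(225.3965690431391))
(np.float64(266.478532205794), np.float64(143.6861192855761))
```

View pics/w1.png

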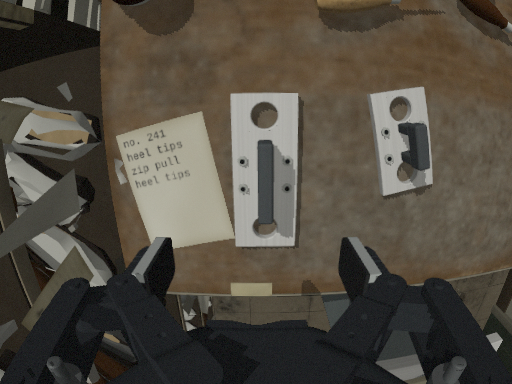

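The wrist view agrees with the prediction: far hole at (264,116), handle from (265,141) to (265,225), both within 1-3 px. Descending.

>>> {"op": "servo_tool", "data": {"motion": [[85, 0, 7, 30, -0.008, 0.008, -0.015], [85, 0, 0, 35, 0, 0, 0], [85, 0, 0, 30, 0, 0, 0], [85, 0, 0, 20, 0, 0, 0], [85, 0, 0, 5, 0, 0, 0], [85, 0, 0, 0, 0, 0, 0]]}}

```text
time: 3.15
tool_pos: [504.3, 332.1, 43.3]
tcp_rot: [-179.6, -0.9, -0.1]
ft_force: [0.3, 0.3, 0.9]
finger_gap: 85.3
```

Run:
```python
from h import *
togo([494.4,334,22],0.3)
```

```text
t 3.15 pos [504.3 332.1  43.3] rpy [-1.7957e+02 -9.3000e-01 -1.3000e-01] F [0.3 0.3 0.9] gap 85.3
shift tool [-10.3  -1.7  21.2] turn [-0.008 -0.016 -0.007]
```

>>> {"op": "servo_tool", "data": {"motion": [[85, -5, -1, 7, -0.008, -0.016, -0.007], [85, -4, -1, 7, 0, 0, 0], [85, -1, 0, 7, 0, 0, 0], [85, 0, 0, 0, 0, 0, 0]]}}

```text
time: 3.55
tool_pos: [497.3, 335.5, 26.6]
tcp_rot: [-179.8, -0.3, 0.2]
ft_force: [-0.2, -0.2, 0.5]
finger_gap: 84.9
```

Run:
```python
from h import *
togo([494.4,334,22],0.3)
```

```text
t 3.55 pos [497.3 335.5  26.6] rpy [-179.85   -0.33    0.24] F [-0.2 -0.2  0.5] gap 84.9
shift tool [-3.   1.5  4.6] turn [-0.003 -0.006 -0.001]
```

>>> {"op": "servo_tool", "data": {"motion": [[85, -3, 1.5, 4.5, -0.003, -0.006, 0], [85, 0, 0, 0, 0, 0, 0], [8, 0, 0, 0, 0, 0, 0], [8, 0, 0, 0, 0, 0, 0], [8, 0, 0, 0, 0, 0, 0], [8, 0, 0, 0, 0, 0, 0], [8, 0, 0, 0, 0, 0, 0], [8, 0, 0, 0, 0, 0, 0]], "force": 80}}

```text
time: 4.35
tool_pos: [494.6, 334.4, 22.7]
tcp_rot: [-180.0, -0.0, 0.3]
ft_force: [0.8, 0.8, -1.4]
finger_gap: 12.8
```

Run:
```python
from h import *
togo([494.4,334,22],0.3)
```

```text
t 4.35 pos [494.6 334.4  22.7] rpy [-1.8e+02 -3.0e-02  2.7e-01] F [ 0.8  0.8 -1.4] gap 12.8
shift tool [-0.2  0.4  0.7] turn [-0.    -0.001 -0.001]
```

>>> {"op": "servo_tool", "data": {"motion": [[8, 0, 0, -10, 0, 0, 0], [8, 0, 0, -20, 0, 0, 0], [8, 0, 0, -25, 0, 0, 0], [8, 0, 0, -25, 0, 0, 0], [8, 0, 0, -25, 0, 0, 0], [8, 0, 0, -20, 0, 0, 0], [8, 0, 0, 0, 0, 0, 0]]}}

```text
time: 5.05
tool_pos: [491.3, 332.5, 151.0]
tcp_rot: [179.8, 0.4, 0.3]
ft_force: [0.0, 0.2, -3.3]
finger_gap: 12.5
```

Run:
```python
from h import *
togo([501,-70.6,150],18.9)
```

```text
t 5.05 pos [491.3 332.5 151. ] rpy [179.76   0.41   0.26] F [ 0.   0.2 -3.3] gap 12.5
shift tool [  7.8 403.2   2.7] turn [ 0.003  0.008 -0.325]
```

>>> {"op": "servo_tool", "data": {"motion": [[8, 1, 15, 0, 0, 0, 0], [8, 1, 30, 0, 0, 0, 0], [8, 1, 35, 0, 0, 0, 0], [8, 1, 35, 0, 0, 0, 0], [8, 1, 35, 0, 0, 0, 0], [8, 1, 35, 0, 0, 0, 0], [8, 1, 35, 0, 0, 0, 0], [8, 1, 35, 0, 0, 0, 0], [8, 0, 35, 0, 0, 0, 0], [8, 0, 35, 0, 0, 0, 0]]}}

```text
time: 6.05
tool_pos: [491.0, -7.0, 138.2]
tcp_rot: [179.6, 1.5, 0.6]
ft_force: [0.5, 0.1, -3.6]
finger_gap: 12.7
```

Run:
```python
from h import *
togo([501,-70.6,150],18.9)
```

```text
t 6.05 pos [491.   -7.  138.2] rpy [179.55   1.49   0.63] F [ 0.5  0.1 -3.6] gap 12.7
shift tool [  9.   63.8 -11.5] turn [ 0.004  0.027 -0.319]
```

>>> {"op": "servo_tool", "data": {"motion": [[8, 3, 18, -4, 0, 0.01, -0.08], [8, 2, 15, -4, 0, 0.01, -0.08], [8, 2, 12, -3, 0, 0, -0.08], [8, 0, 5, 0, 0, 0, -0.07], [8, 0, 0, 0, 0, 0, 0]]}}

```text
time: 6.55
tool_pos: [495.4, -65.7, 141.0]
tcp_rot: [180.0, 1.1, 18.6]
ft_force: [0.1, -0.1, -2.6]
finger_gap: 12.7
```

Run:
```python
from h import *
togo([501,-70.6,145],18.9)
```

```text
t 6.55 pos [495.4 -65.7 141. ] rpy [179.99   1.14  18.58] F [ 0.1 -0.1 -2.6] gap 12.7
shift tool [ 3.7  6.4 -4. ] turn [ 0.     0.02  -0.006]
```

>>> {"op": "servo_tool", "data": {"motion": [[8, 3.7, 6.4, 0, 0, 0.02, -0.006], [8, 0, 0, 0, 0, 0, 0], [8, 0, 0, 0, 0, 0, 0]]}}

```text
time: 6.85
tool_pos: [499.2, -70.7, 138.3]
tcp_rot: [-179.9, 0.1, 18.7]
ft_force: [0.3, 0.2, -3.2]
finger_gap: 12.4
```

Run:
```python
from h import *
togo([501,-70.6,145],18.9)
s=sense();i=snapshot('wrist');o=snapshot('top')
u=np.array([np.cos(np.radians(18.9)),np.sin(np.radians(18.9))])
R=Ro.from_euler('xyz',s['tcp_rot'],degrees=True)
for x in(-58,58):
    print('pin tip',wproj([*(np.array([501,-70.6])+x*u),62],s),'shoulder',wproj([*(np.array([501,-70.6])+x*u),24],s))
    print('hole top',wproj(s['tool_pos']+R.apply([x,0,12.7]),s))
t=cv2.resize(o[140:245,300:410],(550,525),interpolation=cv2.INTER_CUBIC)
cv2.imwrite('pics/w2.png',cv2.resize(i[60:300,130:390],(780,720))[:600]);cv2.imwrite('pics/t2.png',t)
```

```text
t 6.85 pos [499.2 -70.7 138.3] rpy [-1.7988e+02  1.0000e-01  1.8670e+01] F [ 0.3  0.2 -3.2] gap 12.4
shift tool [ 1.7  0.5 -6.7] turn [-0.002  0.002 -0.004]
pin tip (np.float64(258.7066312574402), np.float64(259.52821838561874)) shoulder (np.float64(258.4355469588122), np.float64(239.41602248090163))
hole top (np.float64(258.2013381121072), np.float64(309.5950996669323))
pin tip (np.float64(258.4508186058821), np.float64(119.23590267836519)) shoulder (np.float64(258.1531414047423), np.float64(116.34316708394834))
hole top (np.float64(258.7396881993302), np.float64(130.5496127812928))
```

View pics/w2.png

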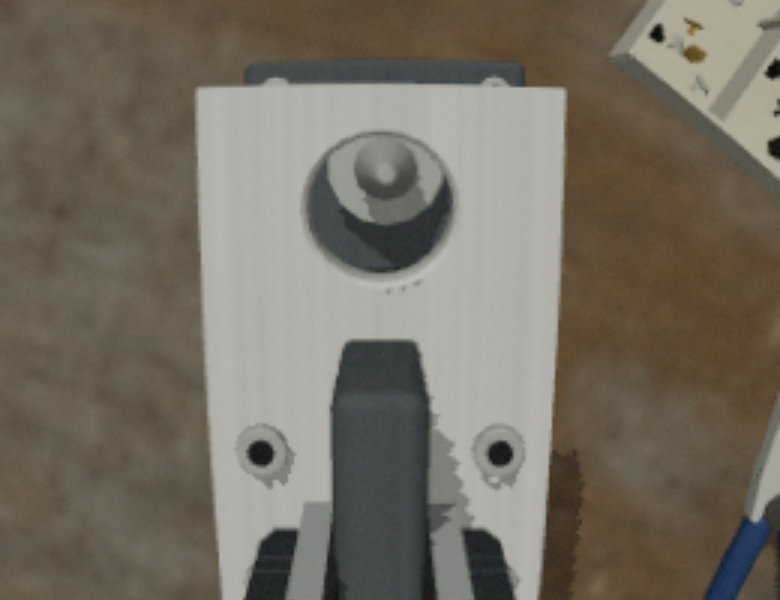

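View pics/t2.png

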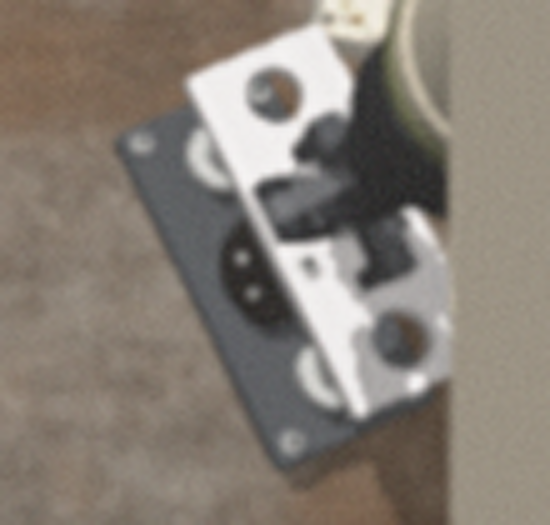

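The far pin tip is at crop (385,172), which is px (258.3,117.3). The far hole centre is at crop (379.5,203), which is px (256.5,127.7). The plate edges run parallel to the tool axis. I'll work out the misalignment.

Run:
```python
from h import *
s=sense();R=Ro.from_euler('xyz',s['tcp_rot'],degrees=True)
p=wray((258.3,117.3),62,s);h=wray((256.5,127.7),s['tool_pos'][2]-12.7,s)
print(p,h,R.inv().apply(p-h), 'hole in tool',R.inv().apply(h-s['tool_pos']),'pin',R.inv().apply(p-s['tool_pos']))
```

```text
[557.38611173 -51.12882243  62.        ] [555.36247383 -50.38718605 125.86239714] [ 1.77498895  1.4692052  63.85719813] hole in tool [59.50962448 -1.16862337 12.61247467] pin [61.28461342  0.30058183 76.4696728 ]
```

>>> {"op": "servo_tool", "data": {"motion": [[8, 1, 1.5, 10, 0, 0, -0.004], [8, 0, 0, 12, 0, 0, 0], [8, 0, 0, 12, 0, 0, 0], [8, 0, 0, 6, 0, 0, 0], [8, 0, 0, 0, 0, 0, 0]]}}

```text
time: 7.45
tool_pos: [500.3, -70.6, 94.0]
tcp_rot: [-179.8, 0.2, 19.0]
ft_force: [-0.1, -0.3, -3.1]
finger_gap: 12.6
```

Run:
```python
from h import *
togo([501.4,-71.5,92],18.9)
```

```text
t 7.45 pos [500.3 -70.6  94. ] rpy [-1.7985e+02  1.5000e-01  1.9000e+01] F [-0.1 -0.3 -3.1] gap 12.6
shift tool [0.8 1.2 2. ] turn [-0.003  0.003  0.002]
```

>>> {"op": "servo_tool", "data": {"motion": [[8, 0.8, 1.2, 0, -0.003, 0.003, 0], [8, 0, 0, 0, 0, 0, 0]]}}

```text
time: 7.65
tool_pos: [501.2, -71.5, 93.5]
tcp_rot: [180.0, 0.0, 19.0]
ft_force: [0.5, 1.1, -3.9]
finger_gap: 13.0
```

Run:
```python
from h import *
togo([501.4,-71.5,92],18.9)
i=snapshot('wrist');o=snapshot('side')
a=cv2.resize(i[70:170,190:320],(520,400),interpolation=cv2.INTER_CUBIC)
b=cv2.resize(o[125:205,130:225],(475,400),interpolation=cv2.INTER_CUBIC)
c=np.hstack([a,b]);cv2.imwrite('pics/c3.png',cv2.resize(c,(796,320)))
```

```text
t 7.65 pos [501.2 -71.5  93.5] rpy [1.8e+02 2.0e-02 1.9e+01] F [ 0.5  1.1 -3.9] gap 13.0
shift tool [0.2 0.1 1.5] turn [0.    0.    0.002]
```

View pics/c3.png

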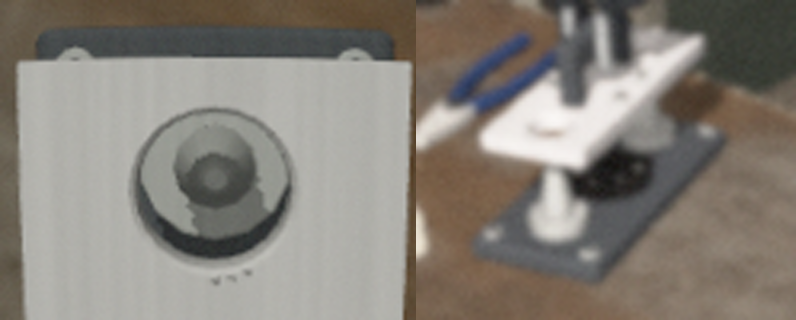

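The far pin tip (215,178) is centred in the hole (214,186), allowing for parallax. The side view shows the plate level just above the pins. Lowering.

>>> {"op": "servo_tool", "data": {"motion": [[8, 0.2, 0, 6, 0, 0, 0], [8, 0, 0, 6, 0, 0, 0], [8, 0, 0, 6, 0, 0, 0], [8, 0, 0, 5, 0, 0, 0], [8, 0, 0, 0, 0, 0, 0]]}}

```text
time: 8.25
tool_pos: [502.2, -71.6, 69.7]
tcp_rot: [179.9, -0.1, 19.0]
ft_force: [-0.7, -0.7, -3.5]
finger_gap: 12.6
```

Run:
```python
from h import *
togo([501.4,-71.5,47],18.9)
```

```text
t 8.25 pos [502.2 -71.6  69.7] rpy [ 1.7993e+02 -9.0000e-02  1.9000e+01] F [-0.7 -0.7 -3.5] gap 12.6
shift tool [-0.8 -0.4 22.7] turn [ 0.001 -0.002  0.002]
```

Free of contact so far. The plate underside is at about 47, so the pins are in the holes.

>>> {"op": "servo_tool", "data": {"motion": [[8, -0.8, -0.3, 5, 0, -0.002, 0], [8, 0, 0, 5, 0, 0, 0], [8, 0, 0, 5, 0, 0, 0], [8, 0, 0, 4, 0, 0, 0], [8, 0, 0, 0, 0, 0, 0]]}}

```text
time: 8.75
tool_pos: [501.1, -71.5, 48.7]
tcp_rot: [180.0, 0.1, 19.0]
ft_force: [0.0, 0.3, -3.2]
finger_gap: 12.7
```

Run:
```python
from h import *
togo([501.4,-71.5,47],18.9)
```

```text
t 8.75 pos [501.1 -71.5  48.7] rpy [1.7995e+02 6.0000e-02 1.9000e+01] F [ 0.   0.3 -3.2] gap 12.7
shift tool [0.3 0.1 1.7] turn [0.001 0.001 0.002]
```

>>> {"op": "servo_tool", "data": {"motion": [[8, 0.3, 0, 1.2, 0, 0, 0], [8, 0, 0, 0.8, 0, 0, 0], [8, 0, 0, 0, 0, 0, 0]]}}

```text
time: 9.05
tool_pos: [501.7, -71.5, 46.8]
tcp_rot: [179.9, 0.0, 19.0]
ft_force: [-0.5, 0.8, -3.1]
finger_gap: 12.7
```

Run:
```python
from h import *
togo([501.4,-71.5,47],18.9)
```

```text
t 9.05 pos [501.7 -71.5  46.8] rpy [1.7994e+02 4.0000e-02 1.9000e+01] F [-0.5  0.8 -3.1] gap 12.7
shift tool [-0.3 -0.1 -0.2] turn [0.001 0.001 0.002]
```

>>> {"op": "servo_tool", "data": {"motion": [[8, -0.3, 0, 0.7, 0, 0, 0], [8, 0, 0, 0.5, 0, 0, 0], [8, 0, 0, 0, 0, 0, 0]]}}

```text
time: 9.35
tool_pos: [502.0, -71.7, 46.8]
tcp_rot: [179.9, -0.0, 19.0]
ft_force: [0.7, -0.4, -3.4]
finger_gap: 12.6
```

>>> {"op": "servo_tool", "data": {"motion": [[8, -0.5, 0, 1.5, 0, 0, 0], [8, 0, 0, 0.7, 0, 0, 0]]}}

```text
time: 9.55
tool_pos: [502.3, -71.9, 46.7]
tcp_rot: [179.9, -0.1, 19.0]
ft_force: [-3.0, 0.6, 2.7]
finger_gap: 13.1
```

Contact: the vertical force swung from -3.4 to +2.7 N at the expected height. Opening and retreating straight up.

>>> {"op": "servo_tool", "data": {"motion": [[50, 0, 0, 0, 0, 0, 0], [50, 0, 0, 0, 0, 0, 0], [50, 0, 0, 0, 0, 0, 0], [50, 0, 0, 0, 0, 0, 0], [50, 0, 0, -8, 0, 0, 0], [50, 0, 0, -20, 0, 0, 0], [50, 0, 0, -30, 0, 0, 0], [50, 0, 0, -30, 0, 0, 0], [50, 0, 0, -20, 0, 0, 0], [50, 0, 0, 0, 0, 0, 0]]}}

```text
time: 10.55
tool_pos: [502.3, -71.9, 160.8]
tcp_rot: [179.8, -0.2, 19.0]
ft_force: [0.3, 0.7, -0.5]
finger_gap: 49.7
```

Run:
```python
from h import *
togo([501.4,-71.5,47],18.9)
i=snapshot('wrist');o=snapshot('side')
a=cv2.resize(i[80:280,160:360],(400,400),interpolation=cv2.INTER_CUBIC)
b=cv2.resize(o[130:210,135:215],(400,400),interpolation=cv2.INTER_CUBIC)
cv2.imwrite('pics/c4.png',np.hstack([a,b]))
```

```text
t 10.55 pos [502.3 -71.9 160.8] rpy [ 1.7982e+02 -1.7000e-01  1.9000e+01] F [ 0.3  0.7 -0.5] gap 49.7
shift tool [ -1.1  -1.  113.8] turn [ 0.003 -0.003  0.002]
```

View pics/c4.png

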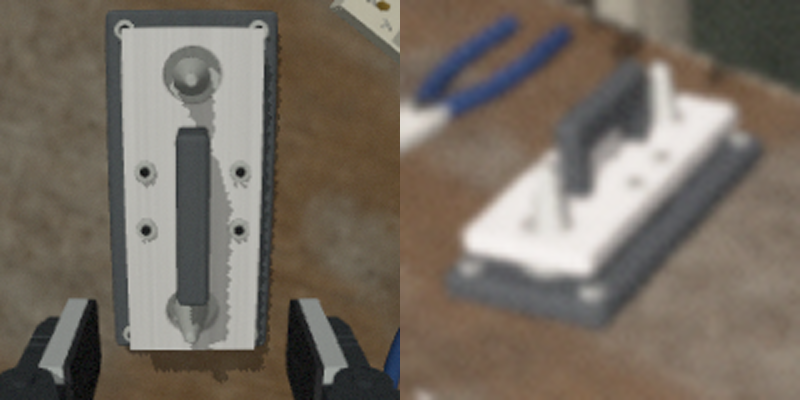

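The plate lies flat with both pins through its holes, at crop (192,75) and (192,320). The side view shows it level and low on the shoulders, and the gripper is clear.

```bash
python3 -c "
from bench import *
print(hand_in())"
```

```text
the job is handed in; nothing more can be done
None
```

The long plate now lies on the jig with both pins through its holes, and I handed the job in at about 10.6 s of the 38 s allowed. `hand_in` reports no verdict.

- **Placing:** I gripped the long plate by its bridge handle and centred it over the pins using the wrist camera. I lowered it level and let go only once the vertical force swung from -3.4 to +2.7 N at the expected shoulder height.
- **Last checks:** The wrist and side pictures show both pins standing in the holes and the plate flat and low on the shoulders. The gripper was about 110 mm clear above, with no contact force.
- **Not measured:** I did not measure the plate's final tilt or centring in numbers. The hole clearance limits the centring error to about 4 mm.
- **Short plate:** The arm carried the long plate well above it and never touched it. I did not picture it again at the end.

The only disagreements were small. During the carry the tool drifted by up to about 10 mm and 1.5 degrees, and the plate sat about 1.5 mm off in the grasp. I corrected both before lowering.

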